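# Stand the fallen tea carton and spice jar up in the pantry tray

## Task

The flat tea carton and the spice jar are lying on the worktop. Put both in the low wooden pantry tray next to the honey jar: the carton standing upright on one of its short ends, with a broad face towards the honey jar so that it stands roughly square across the tray (like a book in a row), and the spice jar standing on its base with the lid up. Leave the honey jar where it stands and do not knock over the mug.

Things in the scene. Friction and masses are not known exactly. Their poses are not given: they have to be found in the camera images.
- carton: Plain brown cardboard tea carton with a pale label on each broad face, a flat solid box 150 x 60 x 36 mm, about 0.18 kg. It starts lying on a broad face. Origin at its centre; x along the 150 mm length, y along the 60 mm width, z through the 36 mm thickness. Its length starts roughly along the robot's left-right line. Either short end may end up at the bottom. Grip across the 60 mm width.
- spice_jar: Round glass spice jar, 40 mm in diameter and 105 mm tall, with a black screw lid (fixed) on its top 20 mm, about 0.11 kg. It starts lying on its side, lid end roughly towards the robot's left (+y). Origin at the centre of its base, z along its axis from base to lid.
- tray: Low rectangular wooden pantry tray, fixed to the worktop: 140 mm (its x) by 330 mm (its y, the long sides), rim 20 mm above the worktop, walls 6 mm thick, inner floor 6 mm above the worktop. Origin at the centre of its underside, z up. The honey jar stands near its +y end; the rest of the floor is empty.
- honey_jar: Round glass honey jar with a grey lid, 71 mm in diameter, 110 mm tall, about 0.45 kg, loose, standing in the tray near the tray's +y end. Origin at the centre of its base, z up.
- mug: Green and white mug, about 78 mm in diameter, 116 mm long with its handle, 101 mm tall, loose, standing behind the work. Origin at its base, z up.

How it is judged:
By the outcome, as a careful person would: the job done as asked, in the order asked, and still so for the second after the job is handed in, with the robot touching nothing.
It also fails if it takes over 72 s, if anything falls off the work surface, if the arm or the gripper's body presses on something with over 40 N, if the wrist force passes 120 N, or if a joint passes its speed limit or range.

## Robot

A 7-joint arm with a two-finger parallel gripper is mounted at the origin on the work surface; the furniture and walls round the work are solid. World frame = base frame: x ahead of the robot, y to its left, z up, the work surface at z = 0. Lengths are in m, angles in rad, forces in N, time in s.
With the tool pointing down it reaches from about 0.425 to 0.875 m from the base axis. Payload 4.7 kg.
Tool frame: the origin (TCP) lies midway between the tips of the shut fingers; the grasp point (between the pads) lies 19 mm behind it; z points along the fingers, y is the line along which they close (so a half turn about z gives the same grasp; the last joint's range is limited). The gripper opens to 87 mm and grips with 3 to 60 N. Pads are 19 mm wide; open, the fingers measure 117 mm over their backs; the gripper's body (75 mm by 190 mm) begins 51 mm behind the grasp point.
Start: joints at [-1.3, 0.321, -0.07, 1.45, 0.023, 1.371, -0.057], TCP at [0.165, 0.629, 0.223] pointing down, gripper open.
Joint ranges: [-2.86, 2.86], [-0.3, 2.09], [-1.38, 1.24], [0.06, 2.45], [-1.56, 4.7], [0.09, 2.05], [-2.69, 2.69]. Speed limits (rad/s): [2.57, 2.57, 3.14, 3.14, 3.14, 3.14, 3.14].

## Interface

Orientations are given as a rotation vector (axis times angle).
In Python, from bench import ctrl gives the robot as it stands.
- The arm moves only by the shell command python3 inch.py 'ROWS' [FORCE]. ROWS is rows parted by semicolons, their numbers by spaces, 1 to 20 of them, each of 5 numbers: dx, dy, dz in m, then a turn about the tool's z in rad, then the opening from 0.0 (shut) to 1.0 (fully open); each row is the pose to reach, as a shift and turn from the pose commanded when the command began, along the tool's axes at that moment; what a row does not reach only later rows make up. A row lasts 1/10 s, in which the tool goes at most 0.05 m and 0.15 rad, less where a joint would pass 70% of its speed; a pose out of reach is approached as far as the arm can. The fingers move at their own pace and stop on an object; FORCE is the grip in N (left out, the last holds). Time passes only in rows, so rows that do not move let the fingers close. It prints the time, the measured TCP pose, the force, the opening and the grip force at its end.
- ctrl.get_state(): the state, without advancing time (a new reading comes with each control period).
- ctrl.get_image(name): name is "scene" or "top" or "wrist"; returns the picture (400x640x3 uint8, red, green, blue); there is no depth.
- ctrl.camera_model(name): a dict with "vertical_fov" (degrees; the focal length in pixels is half the picture's height over the tangent of half this angle, whatever the lens; pixels are square), "cx", "cy" (the principal point, pixels), "k1" (the pictures are not rectified: a ray, as slopes to the right and down, at radius r is drawn at 1 + k1 r^2 times it, then the intrinsics apply), "rvec" (rotation vector, rad) and "tvec" (3), from world to camera coordinates, as OpenCV has them; the wrist camera has in their place "hand_eye" (4x4, takes a point from camera to tool coordinates, whose origin is the TCP and whose axes are the flange's). Camera axes: x right, y down, z forward; pixel columns grow to the right and rows downward; lengths in m; the calibration is good to about 2 mm. A picture is of the moment at which its call begins: read the wrist's pose just before it. camera_model takes no time and is no camera call.
- ctrl.close_job(): hands the job in; it is judged then, once.
The state is a dict: "time": time; "joint_positions": joint angles; "qd": joint speeds; "joint_torque": joint torques, N m; "position": TCP position; "tool_rot": TCP orientation; "ft_force": force on the tool from outside, world axes, zero at the start; "torque": the same for the moment, N m; "grip_width": opening from 0.0 (shut) to 1.0 (fully open); "grip_force": force on a finger pad.
Only numpy, scipy, OpenCV 4.12 (cv2) and the standard library are available. Lean on these libraries where they do the work, as an engineer would, in place of code of your own. Each camera call takes 0.05 s, during which the arm holds its last target. There are 200 camera calls.

## Working session

There is one attempt and no reset: what is moved stays moved. The work goes in short steps, Python scripts to look and compute and a shell command to move; the robot and the scene stay as the last step left them, time stands still between calls to the robot, and variables do not carry over. Pictures are saved under pics/ and viewed, at most 10 in all, crops included, and the job is handed in when it is done.

```bash
ls; mkdir -p pics; python3 - <<'E'
from bench import ctrl
import cv2,numpy as np
for n in ("scene","top"):
    im=ctrl.get_image(n); cv2.imwrite(f"pics/{n}0.png",im[:,:,::-1]); print(n,ctrl.camera_model(n))
print(ctrl.camera_model("wrist")); print(ctrl.get_state())
E
```

```text
bench.py
inch.py
pics
scene {'vertical_fov': 56.71006266732288, 'cx': 317.7402730905494, 'cy': 196.66478302604634, 'k1': -0.08473982857757896, 'rvec': array([ 2.06974949, -0.93523753,  0.4809646 ]), 'tvec': array([-0.40103874,  0.3400963 ,  0.5181037 ])}
top {'vertical_fov': 50.69840060496754, 'cx': 312.98710050842004, 'cy': 203.35916550951376, 'k1': -0.044925943436672944, 'rvec': array([ 2.12635007, -2.15661608,  0.15316874]), 'tvec': array([0.03859076, 0.64456211, 1.173377  ])}
{'vertical_fov': 58.60668722400096, 'cx': 317.9951825192252, 'cy': 196.73764920263824, 'k1': -0.06561365962204044, 'hand_eye': array([[ 2.87143199e-04, -9.55574248e-01, -2.94750359e-01,
         8.07699493e-02],
       [ 9.99999921e-01,  3.55231935e-04, -1.77463102e-04,
        -8.37243031e-04],
       [ 2.74283911e-04, -2.94750285e-01,  9.55574275e-01,
        -1.61820601e-01],
       [ 0.00000000e+00,  0.00000000e+00,  0.00000000e+00,
         1.00000000e+00]])}
{'time': 0.1, 'joint_positions': array([-1.29990901,  0.32177049, -0.07008093,  1.45158176,  0.0226257 ,
        1.3708134 , -0.05691197]), 'qd': array([-0.0026994 , -0.00301952,  0.00060977, -0.00420447, -0.0004233 ,
       -0.00266965, -0.00023382]), 'joint_torque': array([-3.32679947e-04, -4.92569983e+01, -4.05881815e-01, -3.13399744e+01,
       -6.41364092e-02,  3.93786735e-02,  5.77580454e-05]), 'position': array([0.16501157, 0.62817362, 0.2215424 ]), 'tool_rot': array([-4.02211209e-01, -3.11562950e+00,  2.80075066e-03]), 'ft_force': array([ 0.17916919, -0.60768234, -0.64024981]), 'torque': array([ 0.04804986,  0.04384745, -0.03191943]), 'grip_force': 0.0, 'grip_width': 0.9990415363563657}
```
View pics/scene0.png

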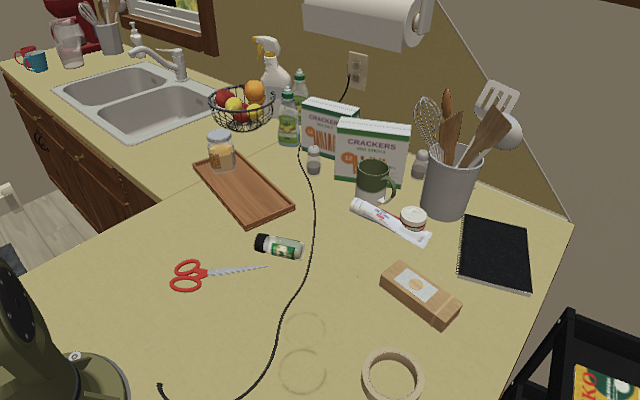

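View pics/top0.png

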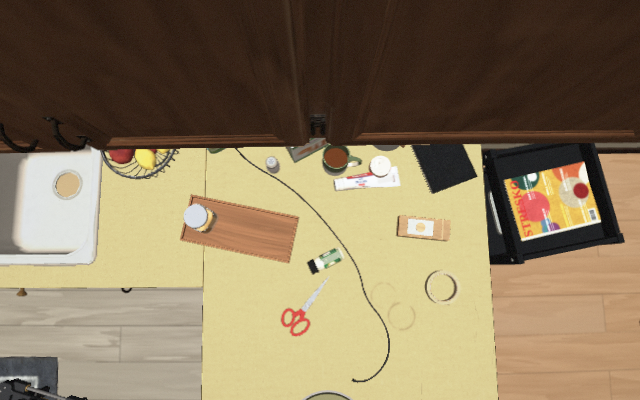

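The scene view shows the carton at about (420,293), the spice jar at (279,246) with its lid to the left, the tray at (243,188), the honey jar at (221,150) and the mug at (375,180). The top view has the carton at (424,228), the jar at (325,261), the tray at (240,228), the honey lid at (196,215) and the mug at (336,158). Next I'll check colours for the masks.

```bash
cat > h.py <<'E'
import numpy as np,cv2
from scipy.spatial.transform import Rotation as R
from bench import ctrl
def cam(n,st=None):
    m=ctrl.camera_model(n); f=200/np.tan(np.radians(m["vertical_fov"])/2)
    if "rvec" in m:
        A=R.from_rotvec(m["rvec"]).as_matrix().T; o=-A@m["tvec"]
    else:
        st=st or ctrl.get_state(); T=np.eye(4); T[:3,:3]=R.from_rotvec(st["tool_rot"]).as_matrix(); T[:3,3]=st["position"]
        T=T@m["hand_eye"]; A=T[:3,:3]; o=T[:3,3]
    return dict(K=np.array([[f,0,m["cx"]],[0,f,m["cy"]],[0,0,1]]),d=np.array([m["k1"],0,0,0]),A=A,o=o)
def rays(c,px):
    p=cv2.undistortPoints(np.array(px,float).reshape(-1,1,2),c["K"],c["d"]).reshape(-1,2)
    v=np.c_[p,np.ones(len(p))]@c["A"].T
    return v/np.linalg.norm(v,axis=1,keepdims=True)
def plane(c,px,z):
    v=rays(c,px); return c["o"]+v*((z-c["o"][2])/v[:,2])[:,None]
def tri(c1,p1,c2,p2):
    out=[]
    for a,b in zip(rays(c1,p1),rays(c2,p2)):
        s=np.linalg.lstsq(np.c_[a,-b],c2["o"]-c1["o"],rcond=None)[0]
        P,Q=c1["o"]+s[0]*a,c2["o"]+s[1]*b; out.append([*((P+Q)/2),np.linalg.norm(P-Q)])
    return np.array(out)
def blob(im,lo,hi,roi):
    x0,y0,x1,y1=roi; hsv=cv2.cvtColor(im,cv2.COLOR_RGB2HSV)
    m=np.zeros(im.shape[:2],np.uint8); m[y0:y1,x0:x1]=cv2.inRange(hsv,lo,hi)[y0:y1,x0:x1]
    cs=cv2.findContours(m,cv2.RETR_EXTERNAL,cv2.CHAIN_APPROX_NONE)[0]
    return max(cs,key=cv2.contourArea)
E
python3 - <<'E'
import cv2
for n,pts in (("scene",[(395,277),(415,285),(440,316),(405,262),(262,243),(285,248),(243,188),(235,210),(219,134),(330,340),(430,350),(205,195)]),("top",[(402,222),(421,228),(440,232),(440,222),(450,260),(318,265),(332,258),(240,228),(196,214),(290,240)])):
    h=cv2.cvtColor(cv2.imread(f"pics/{n}0.png"),cv2.COLOR_BGR2HSV)
    print(n,[(p,*map(int,h[p[1],p[0]])) for p in pts])
a=cv2.imread("pics/scene0.png"); b=cv2.imread("pics/top0.png")
a=cv2.resize(a[125:335,185:475],(800,579),interpolation=cv2.INTER_CUBIC)
b=cv2.resize(b[140:290,170:465],None,fx=2.7,fy=2.7,interpolation=cv2.INTER_CUBIC)
cv2.imwrite("pics/a.png",a);cv2.imwrite("pics/b.png",b)
E
```

```text
scene [((395, 277), 19, 44, 180), ((415, 285), 19, 80, 185), ((440, 316), 18, 92, 167), ((405, 262), 25, 78, 173), ((262, 243), 18, 55, 23), ((285, 248), 27, 25, 196), ((243, 188), 14, 127, 154), ((235, 210), 14, 125, 151), ((219, 134), 105, 14, 178), ((330, 340), 25, 77, 175), ((430, 350), 25, 77, 175), ((205, 195), 25, 78, 173)]
top [((402, 222), 16, 99, 218), ((421, 228), 20, 83, 236), ((440, 232), 16, 99, 219), ((440, 222), 17, 96, 221), ((450, 260), 25, 82, 222), ((318, 265), 30, 4, 249), ((332, 258), 45, 35, 203), ((240, 228), 12, 125, 191), ((196, 214), 108, 11, 229), ((290, 240), 12, 125, 182)]
```

View pics/a.png

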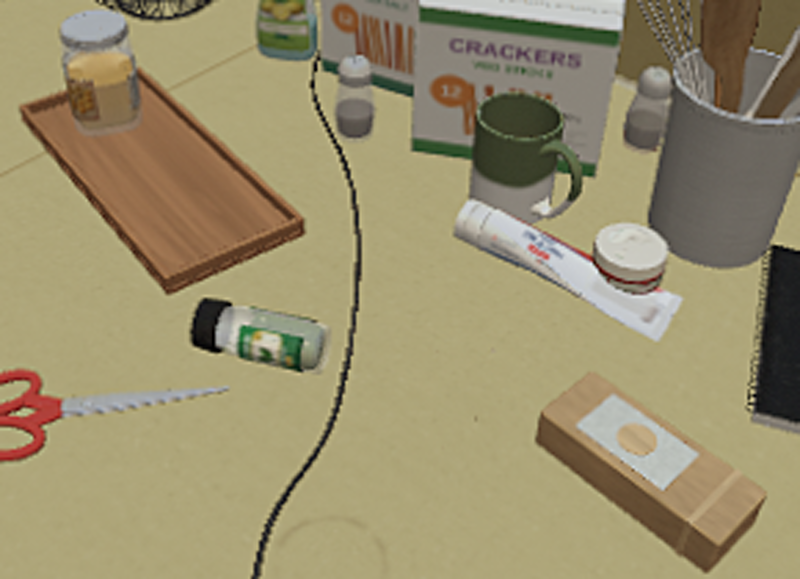

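The enlarged scene crop shows the carton's label centre near (640,440), the jar with its black lid at (210,325) and its base at (320,345), and the empty tray floor. Next come the measurements.

```bash
python3 - <<'E'
from h import *
S=cv2.imread("pics/scene0.png")[:,:,::-1].copy();T=cv2.imread("pics/top0.png")[:,:,::-1].copy()
cs,ct=cam("scene"),cam("top"); print("cams",cs["o"].round(3),ct["o"].round(3))
np.set_printoptions(precision=4,suppress=True)
def cen(c): M=cv2.moments(c); return [M["m10"]/M["m00"],M["m01"]/M["m00"]]
# carton
c=blob(T,(0,40,60),(22,255,255),(380,200,465,255)); r=cv2.minAreaRect(c); print("cart top rect",r)
P=plane(ct,cv2.boxPoints(r),0.036); print(P, P.mean(0))
lt=blob(T,(0,0,200),(40,60,255),(405,218,438,240)); ls=blob(S,(0,0,150),(40,55,255),(392,262,445,306))
print("label",cv2.contourArea(lt),cv2.contourArea(ls),cv2.boundingRect(lt),cv2.boundingRect(ls),tri(ct,[cen(lt)],cs,[cen(ls)]))
# jar lid
kt=blob(T,(0,0,0),(180,255,80),(300,250,350,280)); ks=blob(S,(0,0,0),(180,255,70),(250,228,276,258))
print("lid",cv2.minAreaRect(kt),cen(ks),tri(ct,[cen(kt)],cs,[cen(ks)]),plane(ct,[cen(kt)],0.02))
gt=blob(T,(35,60,0),(90,255,255),(300,245,350,280)); gs=blob(S,(40,80,0),(90,255,255),(262,228,310,262))
print("jar label",cen(gt),cen(gs),tri(ct,[cen(gt)],cs,[cen(gs)]))
# tray
t=blob(T,(0,90,60),(18,255,255),(175,185,305,270)); r=cv2.minAreaRect(t); print("tray",r,cv2.contourArea(t)); P=plane(ct,cv2.boxPoints(r),0.02); print(P,P.mean(0),np.linalg.norm(P-np.roll(P,1,0),axis=1))
t2=blob(S,(0,100,40),(20,255,255),(185,130,300,235)); hl=cv2.convexHull(t2); print("tray scene hull",cv2.approxPolyDP(hl,4,True).reshape(-1,2).tolist())
print("tray top hull",cv2.approxPolyDP(cv2.convexHull(t),4,True).reshape(-1,2).tolist())
ht=blob(T,(85,3,150),(130,60,255),(178,195,220,240)); hs=blob(S,(90,3,120),(130,60,255),(200,120,240,150))
print("honey",cen(ht),cen(hs),cv2.minEnclosingCircle(ht),tri(ct,[cen(ht)],cs,[cen(hs)]),plane(ct,[cen(ht)],0.116))
print("mug",plane(ct,[(336,158)],0.1))
E
```

```text
cams [ 0.103 -0.429  0.592] [0.464 0.024 1.256]
cart top rect ((423.1107177734375, 227.8644561767578), (54.32743453979492, 22.09024429321289), 5.572197437286377)
[[ 0.5473 -0.2062  0.036 ]
 [ 0.6112 -0.2151  0.036 ]
 [ 0.5934 -0.3725  0.036 ]
 [ 0.5296 -0.3624  0.036 ]] [ 0.5704 -0.2891  0.036 ]Traceback (most recent call last):
  File "<stdin>", line 10, in <module>
  File "<stdin>", line 5, in cen
ZeroDivisionError: float division by zero
```

```bash
python3 - <<'E'
from h import *
S=cv2.imread("pics/scene0.png")[:,:,::-1].copy();T=cv2.imread("pics/top0.png")[:,:,::-1].copy()
cs,ct=cam("scene"),cam("top")
np.set_printoptions(precision=4,suppress=True)
def cen(c): M=cv2.moments(cv2.convexHull(c)); return [M["m10"]/(M["m00"]+1e-9),M["m01"]/(M["m00"]+1e-9)]
def show(n,f):
    try: print(n,*f())
    except Exception as e: print(n,"ERR",e)
hT=cv2.cvtColor(T,cv2.COLOR_RGB2HSV); print(hT[228,400:450,1].tolist(), hT[262,305:345].tolist()[::4])
lt=blob(T,(0,0,150),(60,70,255),(402,215,440,242)); ls=blob(S,(0,0,130),(60,62,255),(390,260,450,308))
show("label",lambda:(cv2.boundingRect(lt),cv2.boundingRect(ls),tri(ct,[cen(lt)],cs,[cen(ls)])))
kt=blob(T,(0,0,0),(180,255,80),(300,250,330,280)); ks=blob(S,(0,0,0),(180,255,70),(250,228,276,258))
show("lid",lambda:(cv2.minAreaRect(kt),cen(ks),tri(ct,[cen(kt)],cs,[cen(ks)]),plane(ct,[cen(kt)],0.02)))
gt=blob(T,(35,60,0),(90,255,255),(300,245,350,280)); gs=blob(S,(40,80,0),(90,255,255),(262,228,310,262))
show("jarlabel",lambda:(cen(gt),cen(gs),tri(ct,[cen(gt)],cs,[cen(gs)]),plane(ct,[cen(gt)],0.04)))
t=blob(T,(0,90,60),(18,255,255),(175,185,305,270)); t=cv2.convexHull(t); r=cv2.minAreaRect(t)
P=plane(ct,cv2.boxPoints(r),0.02); print("tray",P,P.mean(0),np.linalg.norm(P-np.roll(P,1,0),axis=1))
t2=cv2.convexHull(blob(S,(0,100,40),(20,255,255),(185,130,300,235))); print("hullS",cv2.approxPolyDP(t2,3,True).reshape(-1,2).tolist(),"hullT",cv2.approxPolyDP(t,3,True).reshape(-1,2).tolist())
ht=blob(T,(85,3,150),(130,60,255),(178,195,220,240)); hs=blob(S,(90,3,120),(130,60,255),(200,120,240,150))
show("honey",lambda:(cv2.minEnclosingCircle(ht),cen(hs),tri(ct,[cen(ht)],cs,[cen(hs)]),plane(ct,[cen(ht)],0.116)))
print("mug",plane(ct,[(336,158)],0.1))
E
```

```text
[99, 99, 100, 101, 98, 100, 98, 56, 9, 4, 4, 5, 5, 5, 5, 7, 70, 82, 82, 84, 83, 83, 85, 86, 85, 15, 5, 4, 4, 4, 4, 5, 5, 66, 99, 99, 98, 99, 100, 98, 98, 98, 88, 93, 98, 100, 100, 99, 96, 98] [[25, 79, 225], [12, 62, 41], [0, 0, 38], [35, 6, 249], [30, 4, 249], [44, 33, 199], [43, 58, 197], [29, 27, 240], [30, 76, 151], [25, 82, 222]]
label (407, 218, 27, 18) (394, 268, 29, 23) [[ 0.5688 -0.2714  0.0488  0.0126]]
lid ((312.6000061035156, 266.2000427246094), (12.521980285644531, 6.260990142822266), 63.43495178222656) [260.76571920623206, 242.2695951753199] [[0.464  0.0344 0.0213 0.0022]] [[0.4648 0.0337 0.02  ]]
jarlabel [327.96636085025136, 253.17125381798462] [290.25105484864656, 251.98945147360348] [[ 0.5033 -0.0132 -0.0065  0.0013]] [[ 0.5014 -0.0114  0.04  ]]
tray [[0.546  0.425  0.02  ]
 [0.6855 0.3997 0.02  ]
 [0.6115 0.0726 0.02  ]
 [0.4751 0.1024 0.02  ]] [0.5795 0.2499 0.02  ] [0.3302 0.1417 0.3354 0.1397]
hullS [[192, 163], [218, 145], [231, 146], [290, 199], [295, 209], [245, 231]] hullT [[191, 194], [297, 216], [288, 262], [181, 240]]
honey ((194.84210205078125, 215.6842041015625), 11.47631549835205) [218.3333333320998, 133.9661016941584] [[0.6053 0.3523 0.1156 0.0001]] [[0.6052 0.3522 0.116 ]]
mug [[ 0.7654 -0.0373  0.1   ]]
```

The lid and honey triangulations agree with the stated heights: jar axis at about 0.021 m and honey lid top at about 0.116 m. Now I'll work out the move to look at the carton from above.

```bash
cat >> h.py <<'E'
def go(p,ang,src=None):
    """shift in tool axes and turn from the present pose to TCP p, finger line at world angle ang (deg, mod 180)"""
    st=ctrl.get_state(); A=R.from_rotvec(st["tool_rot"]).as_matrix(); d=np.array(p)-(st["position"])
    cur=np.degrees(np.arctan2(A[1,1],A[0,1])); t=-(ang-cur); t=(t+90)%180-90
    print("tool delta",(A.T@d).round(4),"turn",np.radians(t).round(3),"alt",np.radians(t-np.sign(t)*180).round(3),"rows",int(np.ceil(max(np.linalg.norm(d)/.05,abs(np.radians(t))/.15)))+1, "z tilt",A[:,2].round(4))
E
python3 - <<'E'
from h import *
go((.5,.2,.26),-6.4)
go((.56,-.29,.28),-6.4)
E
```

```text
tool delta [-0.4327 -0.3291 -0.0378] turn 1.426 alt -1.716 rows 12 z tilt [-3.0e-04 -1.8e-03 -1.0e+00]
tool delta [-0.6152 -0.7879 -0.057 ] turn 1.426 alt -1.716 rows 22 z tilt [-3.0e-04 -1.8e-03 -1.0e+00]
```

```bash
python3 inch.py '-0.43 -0.33 -0.04 1.0 1;-0.43 -0.33 -0.04 1.0 1;-0.43 -0.33 -0.04 1.0 1;-0.43 -0.33 -0.04 1.0 1;-0.43 -0.33 -0.04 1.0 1;-0.43 -0.33 -0.04 1.0 1;-0.43 -0.33 -0.04 1.0 1;-0.43 -0.33 -0.04 1.0 1;-0.43 -0.33 -0.04 1.0 1;-0.615 -0.788 -0.055 1.426 1;-0.615 -0.788 -0.055 1.426 1;-0.615 -0.788 -0.055 1.426 1;-0.615 -0.788 -0.055 1.426 1;-0.615 -0.788 -0.055 1.426 1;-0.615 -0.788 -0.055 1.426 1;-0.615 -0.788 -0.055 1.426 1;-0.615 -0.788 -0.055 1.426 1;-0.615 -0.788 -0.055 1.426 1;-0.615 -0.788 -0.055 1.426 1;-0.615 -0.788 -0.055 1.426 1' 30
python3 - <<'E'
from h import *
go((.56,-.29,.28),-6.4)
im=ctrl.get_image("wrist"); cv2.imwrite("pics/w1.png",im[:,:,::-1])
E
```

```text
time: 2.1
position: [0.5545, -0.265, 0.2764]
tool_rot: [-2.341, -2.095, -0.001]
ft_force: [1.2, 0.2, 0.6]
grip_width: 1.003
grip_force: 0.0
tool delta [-0.0242  0.0082 -0.0036] turn 0.001 alt -3.141 rows 2 z tilt [ 2.e-04  5.e-04 -1.e+00]
```

View pics/w1.png

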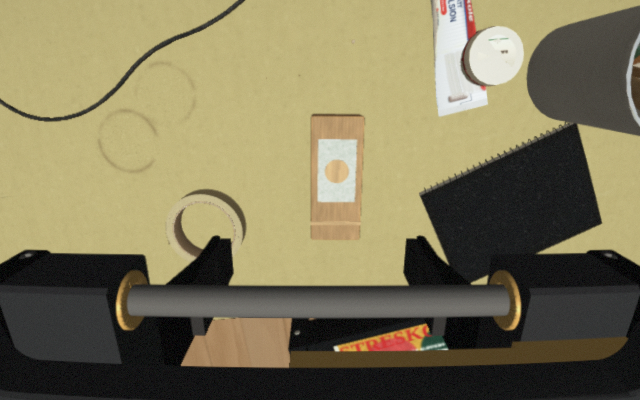

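The wrist view shows the whole carton between (310,113) and (365,240), with its label centre near (337,171) and the left end at the image top. I'll measure it here and take the height from a second wrist position while descending.

```bash
cat >> h.py <<'E'
def cart(im,roi):
    c=blob(im,(0,75,60),(21,255,255),roi); l=blob(im,(0,0,110),(60,50,255),roi)
    return c,cv2.minAreaRect(c),cv2.minAreaRect(l)
E
python3 - <<'E'
from h import *
np.set_printoptions(precision=4,suppress=True)
im=cv2.imread("pics/w1.png")[:,:,::-1].copy(); c=cam("wrist")
k,r,l=cart(im,(290,90,390,248)); print(r,l)
P=plane(c,cv2.boxPoints(r),.036); print(P,P.mean(0)); 
L=plane(c,cv2.boxPoints(l),.036); print(L,L.mean(0))
e=L-np.roll(L,1,0); print(np.degrees(np.arctan2(e[:,1],e[:,0])))
go((.575,-.23,.16),-6.4)
E
```

```text
((337.4999694824219, 176.5), (52.99999237060547, 124.99998474121094), 0.0) ((336.51190185546875, 170.0002899169922), (38.44148254394531, 62.86313247680664), 1.3639274835586548)
[[ 0.5325 -0.3743  0.036 ]
 [ 0.5516 -0.2253  0.036 ]
 [ 0.6096 -0.2323  0.036 ]
 [ 0.5971 -0.3822  0.036 ]] [ 0.5727 -0.3035  0.036 ]
[[ 0.5453 -0.3263  0.036 ]
 [ 0.556  -0.2527  0.036 ]
 [ 0.5988 -0.2589  0.036 ]
 [ 0.5904 -0.3329  0.036 ]] [ 0.5726 -0.2927  0.036 ]
[171.5978  81.6833  -8.2541 -96.4994]
tool delta [0.0492 0.0165 0.1151] turn -0.01 alt 3.132 rows 4 z tilt [-0.0017 -0.0094 -1.    ]
```

```bash
cat >> h.py <<'E'
def wlook(name):
    st=ctrl.get_state(); im=ctrl.get_image("wrist"); cv2.imwrite(f"pics/{name}.png",im[:,:,::-1]); return im,cam("wrist",st)
E
python3 inch.py '0 0 0 0 1;0 0 0 0 1;0 0 0 0 1'
python3 - <<'E'
from h import *
import pickle
np.set_printoptions(precision=4,suppress=True)
im,c=wlook("w2"); k,r,l=cart(im,(280,60,400,248)); print(r,l); pickle.dump((c,l[0]),open("w2.pkl","wb"))
P=plane(c,cv2.boxPoints(r),.036); print(P,P.mean(0)); 
L=plane(c,cv2.boxPoints(l),.036); print(L.mean(0)); e=L-np.roll(L,1,0); print(np.degrees(np.arctan2(e[:,1],e[:,0])))
go((.575,-.24,.16),-6.4)
E
```

```text
time: 2.45
position: [0.5547, -0.2615, 0.2763]
tool_rot: [-2.339, -2.096, -0.002]
ft_force: [0.6, 0.2, 0.7]
grip_width: 0.997
grip_force: 0.0
((337.00921630859375, 179.52865600585938), (53.14997100830078, 125.39430236816406), 0.5456575751304626) ((336.9999694824219, 172.99998474121094), (37.99999237060547, 61.99999237060547), 0.0)
[[ 0.5341 -0.3613  0.036 ]
 [ 0.5528 -0.2114  0.036 ]
 [ 0.6114 -0.2183  0.036 ]
 [ 0.5991 -0.3692  0.036 ]] [ 0.5743 -0.2901  0.036 ]
[ 0.5753 -0.2793  0.036 ]
[173.7321  83.7539  -6.19   -94.5076]
tool delta [0.0233 0.0178 0.1165] turn 0.003 alt -3.139 rows 4 z tilt [ 0.0004  0.0016 -1.    ]
```

```bash
python3 inch.py '0.023 0.018 0.115 0 1;0.023 0.018 0.115 0 1;0.023 0.018 0.115 0 1;0.023 0.018 0.115 0 1;0.023 0.018 0.115 0 1;0.023 0.018 0.115 0 1;0.023 0.018 0.115 0 1'
python3 - <<'E'
from h import *
import pickle
np.set_printoptions(precision=4,suppress=True)
c0,l0=pickle.load(open("w2.pkl","rb"))
im,c=wlook("w3"); k,r,l=cart(im,(200,0,460,300)); print(r,l); print("label",tri(c0,[l0],c,[l[0]]))
p=cv2.boxPoints(l); P=plane(c,p,.036); e=P-np.roll(P,1,0); print(P.mean(0),np.degrees(np.arctan2(e[:,1],e[:,0])))
x,y,w,hh=cv2.boundingRect(k); q=[(x,l[0][1]),(x+w,l[0][1]),(r[0][0],y)]; print(q,plane(c,q,.036))
go((.581,-.2285,.004),-6.6)
E
```

```text
time: 3.2
position: [0.5755, -0.2435, 0.1636]
tool_rot: [2.341, 2.091, 0.003]
ft_force: [0.1, -0.0, 0.2]
grip_width: 1.004
grip_force: 0.0
((321.5, 217.0), (136.0, 71.0), 90.0) ((320.9999694824219, 224.99996948242188), (51.99999237060547, 77.99998474121094), -0.0)
label [[ 0.5752 -0.2782  0.0369  0.0003]]
[ 0.5749 -0.2798  0.036 ] [173.4375  82.4528  -6.4859 -94.9999]
[(286, 224.99996948242188), (358, 224.99996948242188), (321.5, 149)] [[ 0.5447 -0.275   0.036 ]
 [ 0.6071 -0.2821  0.036 ]
 [ 0.5827 -0.2123  0.036 ]]
tool delta [0.0155 0.0034 0.1593] turn 0.003 alt -3.139 rows 5 z tilt [ 0.0029 -0.0005 -1.    ]
```

```bash
python3 inch.py '0.0155 0.0035 0.12 0.003 1;0.0155 0.0035 0.12 0.003 1;0.0155 0.0035 0.12 0.003 1;0.0155 0.0035 0.15 0.003 1;0.0155 0.0035 0.158 0.003 1;0.0155 0.0035 0.158 0.003 1;0.0155 0.0035 0.158 0.003 0.4;0.0155 0.0035 0.158 0.003 0.4;0.0155 0.0035 0.158 0.003 0.4;0.0155 0.0035 0.158 0.003 0.4;0.0155 0.0035 0.158 0.003 0.4;0.0155 0.0035 0.158 0.003 0.4' 5
```

```text
time: 4.45
position: [0.5804, -0.2278, 0.0043]
tool_rot: [2.345, 2.09, 0.001]
ft_force: [-1.2, 1.4, 5.4]
grip_width: 0.691
grip_force: 5.0
```

```bash
python3 inch.py '0 0 -0.015 0 0.4;0 0 -0.03 0 0.4;0 0 -0.045 0 0.4;0 0 -0.06 0 0.4;0 0 -0.075 0 0.4;0 0 -0.09 0 0.4;0 0 -0.105 0 0.4;0 0 -0.12 0 0.4;0 0 -0.135 0 0.4;0 0 -0.15 0 0.4;0 0 -0.165 0 0.4;0 0 -0.18 0 0.4;0 0 -0.18 0 0.4;0 0 -0.18 0 0.4'
python3 - <<'E'
from h import *
im=ctrl.get_image("scene"); cv2.imwrite("pics/s1.png",im[:,:,::-1])
cv2.imwrite("pics/s1c.png",cv2.resize(im[150:350,300:520,::-1],None,fx=2.5,fy=2.5))
E
```

```text
time: 5.85
position: [0.58, -0.2277, 0.1837]
tool_rot: [2.345, 2.09, 0.001]
ft_force: [0.6, 0.4, -2.5]
grip_width: 0.687
grip_force: 5.0
```

View pics/s1c.png

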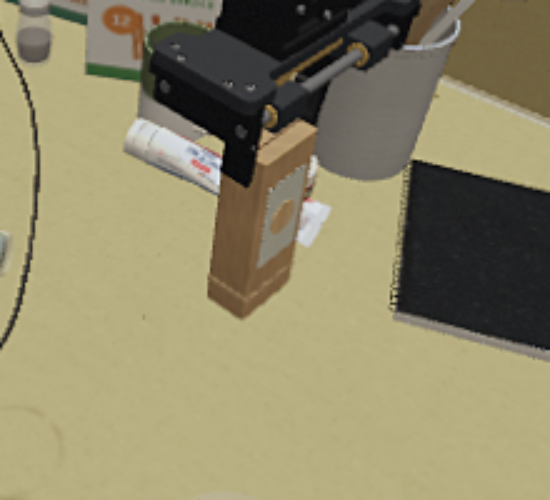

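The carton hangs nearly upright in the grip, with its lower end near crop (240,315). I'll grip it more firmly and carry it over the tray.

```bash
python3 - <<'E'
from h import *
go((.5853,.2763,.17),-12.5)
E
```

```text
tool delta [ 0.5011 -0.0522  0.0132] turn 0.103 alt -3.038 rows 12 z tilt [-8.e-04  4.e-04 -1.e+00]
```

```bash
python3 inch.py '0 0 0 0 0.4;0.02 -0.002 0 0 0.4;0.05 -0.005 0 0.01 0.4;0.085 -0.009 0 0.02 0.4;0.12 -0.0125 0 0.03 0.4;0.155 -0.016 0 0.04 0.4;0.19 -0.02 0 0.05 0.4;0.225 -0.0235 0 0.06 0.4;0.26 -0.027 0 0.07 0.4;0.295 -0.031 0 0.08 0.4;0.33 -0.034 0 0.09 0.4;0.365 -0.038 0 0.1 0.4;0.4 -0.042 0 0.103 0.4;0.43 -0.045 0 0.103 0.4;0.46 -0.048 0 0.103 0.4;0.48 -0.05 0 0.103 0.4;0.495 -0.0515 0.005 0.103 0.4;0.501 -0.052 0.01 0.103 0.4;0.501 -0.052 0.013 0.103 0.4;0.501 -0.052 0.013 0.103 0.4' 20
python3 - <<'E'
from h import *
go((.5853,.2763,.123),-12.5)
im=ctrl.get_image("scene"); cv2.imwrite("pics/s2.png",im[:,:,::-1]); im2=ctrl.get_image("top"); cv2.imwrite("pics/t2.png",im2[:,:,::-1])
cv2.imwrite("pics/s2c.png",cv2.resize(im[50:250,150:350,::-1],None,fx=2.8,fy=2.8,interpolation=cv2.INTER_CUBIC))
E
```

```text
time: 7.9
position: [0.5857, 0.2737, 0.1697]
tool_rot: [2.451, 1.964, -0.003]
ft_force: [0.6, -0.2, -2.7]
grip_width: 0.694
grip_force: 20.0
tool delta [ 0.0025 -0.001   0.0467] turn -0.002 alt 3.14 rows 2 z tilt [-0.0011 -0.0019 -1.    ]
```

View pics/s2c.png

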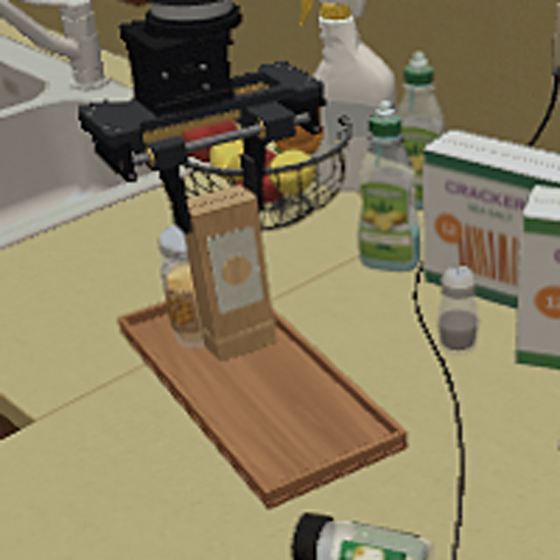

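The carton hangs just short of the honey jar above the tray, upright to within a few degrees. I'll lower it with a light grip so the floor squares it.

```bash
python3 inch.py '0.0025 -0.001 0.015 0 0.4;0.0025 -0.001 0.03 0 0.4;0.0025 -0.001 0.037 0 0.4;0.0025 -0.001 0.041 0 0.4;0.0025 -0.001 0.043 0 0.4;0.0025 -0.001 0.043 0 0.4;0.0025 -0.001 0.043 0 0.4' 5
python3 inch.py '0 0 0.001 0 0.4;0 0 0.002 0 0.4;0 0 0.003 0 0.4;0 0 0.003 0 0.4'
python3 inch.py '0 0 0.001 0 0.4;0 0 0.002 0 0.4;0 0 0.003 0 0.4;0 0 0.003 0 0.4'
```

```text
time: 8.7
position: [0.5854, 0.2788, 0.128]
tool_rot: [-2.45, -1.966, -0.001]
ft_force: [-1.6, 0.1, 5.7]
grip_width: 0.687
grip_force: 5.0
time: 9.1
position: [0.5855, 0.2789, 0.1254]
tool_rot: [-2.449, -1.966, -0.002]
ft_force: [-2.2, 0.3, 6.5]
grip_width: 0.691
grip_force: 5.0
time: 9.5
position: [0.5855, 0.2789, 0.1224]
tool_rot: [-2.449, -1.966, -0.002]
ft_force: [-2.3, -0.0, 7.6]
grip_width: 0.685
grip_force: 5.0
```

```bash
python3 inch.py '0 0 -0.002 0 0.75;0 0 -0.002 0 0.78;0 0 -0.002 0 0.85;0 0 -0.002 0 0.9;0 0 -0.03 0 1;0 0 -0.06 0 1;0 0 -0.09 0 1;0 0 -0.12 0 1;0 0 -0.12 0 1'
python3 - <<'E'
from h import *
im=ctrl.get_image("scene"); cv2.imwrite("pics/s3.png",im[:,:,::-1]); im2=ctrl.get_image("top"); cv2.imwrite("pics/t3.png",im2[:,:,::-1])
cv2.imwrite("pics/s3c.png",cv2.resize(im[60:260,170:350,::-1],None,fx=3,fy=3,interpolation=cv2.INTER_CUBIC))
E
```

```text
time: 10.4
position: [0.5877, 0.2792, 0.2465]
tool_rot: [2.449, 1.966, 0.013]
ft_force: [-0.1, 0.7, 0.4]
grip_width: 0.998
grip_force: 0.0
```

View pics/s3c.png

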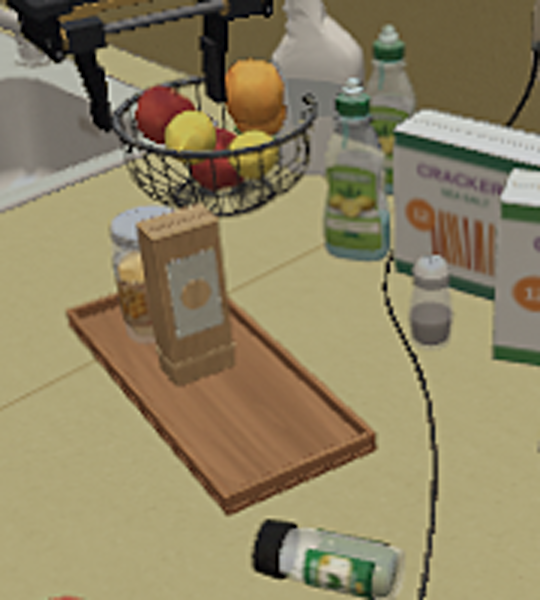

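The carton stands alone in the tray, with crop edges (140,225)–(163,380) parallel to the honey jar's, so it looks upright; I'll check that by projection. Next is the spice jar.

```bash
python3 - <<'E'
from h import *
c=cam("scene"); u=np.array([.217,.976,0]);v=np.array([.976,-.217,0]); C=np.array([.5866,.2838,0])
P=[C+a*v*.03-.018*u+[0,0,z] for a in(-1,1) for z in(.006,.156)]
rv=cv2.Rodrigues(c["A"].T)[0]
q=cv2.projectPoints(np.array(P),rv,-c["A"].T@c["o"],c["K"],c["d"])[0].reshape(-1,2); print(((q-[170,60])*3).round(0).tolist())
go((.47,0,.25),25)
E
```

```text
[[170.0, 380.0], [146.0, 231.0], [229.0, 358.0], [212.0, 211.0]]
tool delta [-0.297  -0.0526 -0.0083] turn -0.654 alt 2.487 rows 8 z tilt [ 1.1e-03  7.0e-04 -1.0e+00]
```

The projected upright carton matches the picture in lean. Moving over the spice jar.

```bash
python3 inch.py '-0.297 -0.053 -0.008 -0.654 1;-0.297 -0.053 -0.008 -0.654 1;-0.297 -0.053 -0.008 -0.654 1;-0.297 -0.053 -0.008 -0.654 1;-0.297 -0.053 -0.008 -0.654 1;-0.297 -0.053 -0.008 -0.654 1;-0.297 -0.053 -0.008 -0.654 1;-0.297 -0.053 -0.008 -0.654 1;-0.297 -0.053 -0.008 -0.654 1;-0.297 -0.053 -0.008 -0.654 1;-0.297 -0.053 -0.008 -0.654 1;-0.297 -0.053 -0.008 -0.654 1'
python3 - <<'E'
from h import *
im,c=wlook("j1")
E
```

```text
time: 11.7
position: [0.4695, 0.0008, 0.2493]
tool_rot: [1.686, 2.65, -0.002]
ft_force: [-0.6, -0.5, 0.4]
grip_width: 1.0
grip_force: 0.0
```

View pics/j1.png

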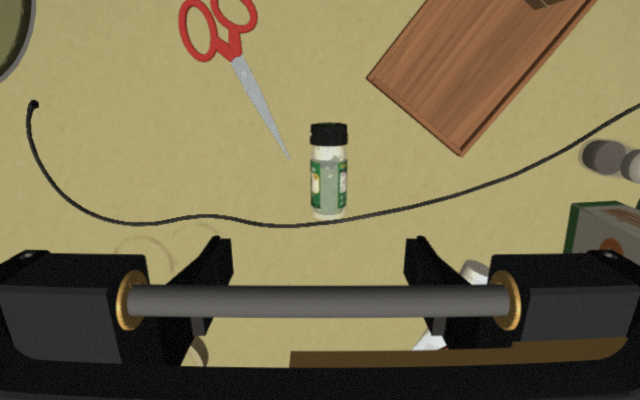

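The wrist view shows the jar nearly in line with the tool: lid at (328,133), base near (329,218). The cable passes just beside the base.

```bash
cat >> h.py <<'E'
def jar(im,roi):
    l=blob(im,(0,0,0),(180,255,70),roi); x,y,w,h=cv2.boundingRect(l)
    hsv=cv2.cvtColor(im,cv2.COLOR_RGB2HSV); out=[(x+w/2-.5,y+h/2-.5),(x+w/2-.5,y)]
    for row in (y+h+int(.8*h),y+h+2*h):   # glass silhouette: not table-coloured
        m=~((hsv[row,:,0]>20)&(hsv[row,:,0]<29)&(hsv[row,:,1]>62))
        xs=[k for k in range(x-10,x+w+10) if m[k]]; out.append(((min(xs)+max(xs))/2,row)); print(row,min(xs),max(xs))
    return (x,y,w,h),out
E
python3 - <<'E'
from h import *
np.set_printoptions(precision=4,suppress=True)
st=ctrl.get_state(); c=cam("wrist",st)
im=cv2.imread("pics/j1.png")[:,:,::-1].copy(); b,o=jar(im,(295,110,365,160)); print(b,o); P=plane(c,o,.02); print(P)
d=P[1]-P[3]; a=np.degrees(np.arctan2(d[1],d[0])); print("axis angle",a)
E
```

```text
164 310 345
192 311 346
(310, 123, 37, 23) [(328.0, 134.0), (328.0, 123), (327.5, 164), (328.5, 192)]
[[ 0.4659  0.0334  0.02  ]
 [ 0.4608  0.0441  0.02  ]
 [ 0.4798  0.003   0.02  ]
 [ 0.4949 -0.026   0.02  ]]
axis angle 115.93257314501656
```

```bash
python3 - <<'E'
from h import *
go((.4658,.0338,.15),25.9)
E
```

```text
tool delta [0.0317 0.0108 0.0993] turn -0.015 alt 3.127 rows 4 z tilt [-4.e-04 -7.e-04 -1.e+00]
```

```bash
python3 inch.py '0.032 0.011 0.1 -0.015 1;0.032 0.011 0.1 -0.015 1;0.032 0.011 0.1 -0.015 1;0.032 0.011 0.1 -0.015 1;0.032 0.011 0.1 -0.015 1;0.032 0.011 0.1 -0.015 1'
python3 - <<'E'
from h import *
np.set_printoptions(precision=4,suppress=True)
im,c=wlook("j2"); b,o=jar(im,(250,100,390,300)); print(b,o); P=plane(c,o,.02); print(P)
d=P[1]-P[3]; print("axis",np.degrees(np.arctan2(d[1],d[0])))
m=ctrl.camera_model("wrist"); f=200/np.tan(np.radians(m["vertical_fov"])/2)
# lid width -> depth along the ray; and triangulate lid with top view
T=cv2.imread("pics/top0.png")[:,:,::-1].copy(); k=cv2.boundingRect(blob(T,(0,0,0),(180,255,80),(300,250,330,280)))
print(tri(cam("top"),[(k[0]+k[2]/2-.5,k[1]+k[3]/2-.5)],c,[o[0]]))
go((.4658,.0338,.006),25.9)
E
```

```text
time: 12.35
position: [0.4678, 0.0332, 0.1519]
tool_rot: [1.669, 2.659, 0.005]
ft_force: [1.2, -0.5, -0.1]
grip_width: 0.999
grip_force: 0.0
230 293 338
272 295 337
(293, 167, 48, 35) [(316.5, 184.0), (316.5, 167), (315.5, 230), (316.0, 272)]
[[ 0.4665  0.0337  0.02  ]
 [ 0.4601  0.047   0.02  ]
 [ 0.4841 -0.0048  0.02  ]
 [ 0.5027 -0.0425  0.02  ]]
axis 115.44959819092023
[[0.4652 0.034  0.0232 0.0021]]
tool delta [ 0.0013 -0.0019  0.1456] turn -0.002 alt 3.139 rows 4 z tilt [ 0.0036  0.0013 -1.    ]
```

```bash
python3 inch.py '0.001 -0.002 0.05 -0.002 1;0.001 -0.002 0.1 -0.002 1;0.001 -0.002 0.13 -0.002 1;0.001 -0.002 0.147 -0.002 1;0.001 -0.002 0.147 -0.002 1;0.001 -0.002 0.147 -0.002 1;0.001 -0.002 0.147 -0.002 0.3;0.001 -0.002 0.147 -0.002 0.3;0.001 -0.002 0.147 -0.002 0.3;0.001 -0.002 0.147 -0.002 0.3;0.001 -0.002 0.147 -0.002 0.3;0.001 -0.002 0.147 -0.002 0.3;0.001 -0.002 0.147 -0.002 0.3' 4
```

```text
time: 13.7
position: [0.4624, 0.0333, 0.0061]
tool_rot: [-1.663, -2.658, 0.002]
ft_force: [-12.6, -1.8, 36.5]
grip_width: 1.001
grip_force: 18.4
```

Unexpected: there is 36 N of push and the fingers have not closed, so a finger is probably on the scissors. I'll back up and look.

```bash
python3 inch.py '0 0 -0.01 0 1;0 0 -0.03 0 1;0 0 -0.06 0 1;0 0 -0.1 0 1;0 0 -0.1 0 1;0 0 -0.1 0 1'
python3 - <<'E'
from h import *
im,c=wlook("j3"); b,o=jar(im,(250,60,390,300)); print(b,o,plane(c,o,.02))
cv2.imwrite("pics/j3c.png",im[40:330,160:480,::-1])
E
```

```text
time: 14.3
position: [0.4652, 0.0341, 0.1043]
tool_rot: [1.665, 2.662, 0.006]
ft_force: [-0.3, 0.4, -0.8]
grip_width: 1.001
grip_force: 0.0
262 292 344
315 281 356
(291, 183, 56, 44) [(318.5, 204.5), (318.5, 183), (318.0, 262), (318.5, 315)] [[ 0.46630761  0.03292961  0.02      ]
 [ 0.45921823  0.04747069  0.02      ]
 [ 0.48634672 -0.0090466   0.02      ]
 [ 0.50773189 -0.05202892  0.02      ]]
```

View pics/j3c.png

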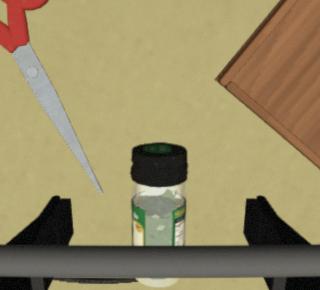

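The crop shows the scissor blade's tip at (103,190), right under the left finger's path, while the jar has not moved (lid at (159,165)). I'll pre-close to about 50 mm to pass inside the blade.

```bash
python3 inch.py '0 0 0 0 0.58;0 0 0 0 0.58;0 0 0 0 0.58;0 0 0 0 0.58'
python3 - <<'E'
from h import *
go((.4662,.0333,.006),25.7)
E
```

```text
time: 14.75
position: [0.4633, 0.0336, 0.102]
tool_rot: [-1.666, -2.663, 0.002]
ft_force: [-0.9, 0.9, -0.0]
grip_width: 0.724
grip_force: 0.0
tool delta [-0.0015  0.0026  0.096 ] turn 0.004 alt -3.137 rows 3 z tilt [-1.e-03 -7.e-04 -1.e+00]
```

```bash
python3 inch.py '0 0.001 0.02 0 0.58;0 0.001 0.04 0 0.58;0 0.001 0.05 0 0.58;0 0.001 0.055 0 0.58;0 0.001 0.065 0 0.58;0 0.001 0.075 0 0.58;0 0.001 0.085 0 0.58;0 0.001 0.09 0 0.58;0 0.001 0.09 0 0.58'
```

```text
time: 15.65
position: [0.4638, 0.034, 0.0117]
tool_rot: [-1.665, -2.663, 0.002]
ft_force: [-0.4, -1.0, -1.1]
grip_width: 0.583
grip_force: 0.0
```

```bash
python3 inch.py '0 0 0.003 0 0.58;0 0 0.006 0 0.58;0 0 0.006 0 0.58'
```

```text
time: 15.95
position: [0.4644, 0.0342, 0.0064]
tool_rot: [-1.666, -2.663, -0.0]
ft_force: [0.0, -0.3, -0.2]
grip_width: 0.581
grip_force: 0.0
```

Free of contact. Closing lightly.

```bash
python3 inch.py '0 0 0 0 0.3;0 0 0 0 0.3;0 0 0 0 0.3;0 0 0 0 0.3;0 0 0 0 0.3;0 0 0 0 0.3' 4
```

```text
time: 16.55
position: [0.4648, 0.0343, 0.0067]
tool_rot: [1.666, 2.663, 0.001]
ft_force: [0.3, 0.4, 1.4]
grip_width: 0.465
grip_force: 4.0
```

```bash
python3 inch.py '0 0 -0.01 0 0.3;0 0 -0.02 0 0.3;0 0 -0.03 0 0.3;0 0 -0.04 0 0.3;0 0 -0.05 0 0.3;0 0 -0.06 0 0.3;0 0 -0.07 0 0.3;0 0 -0.08 0 0.3;0 0 -0.095 0 0.3;0 0 -0.11 0 0.3;0 0 -0.125 0 0.3;0 0 -0.14 0 0.3;0 0 -0.14 0 0.3;0 0 -0.14 0 0.3'
python3 - <<'E'
from h import *
np.set_printoptions(precision=4,suppress=True)
im=ctrl.get_image("scene"); cv2.imwrite("pics/s4.png",im[:,:,::-1]); T=ctrl.get_image("top"); cv2.imwrite("pics/t4.png",T[:,:,::-1])
h=cv2.cvtColor(im,cv2.COLOR_RGB2HSV)
c=cam("scene"); rv=cv2.Rodrigues(c["A"].T)[0]; p=ctrl.get_state()["position"]; g=p+[0,0,.019]
q=cv2.projectPoints(np.array([g,g-[0,0,.05],g-[0,0,.094]]),rv,-c["A"].T@c["o"],c["K"],c["d"])[0].reshape(-1,2); print("grasp, mid, base if hanging",q)
gr=blob(im,(40,80,0),(90,255,255),(230,170,330,280)); print("green label",cv2.boundingRect(gr),cv2.minAreaRect(gr))
x,y=q[1].astype(int); cv2.imwrite("pics/s4c.png",cv2.resize(im[y-70:y+70,x-90:x+90,::-1],None,fx=3,fy=3))
E
```

```text
time: 17.95
position: [0.4645, 0.0343, 0.1466]
tool_rot: [1.666, 2.664, 0.001]
ft_force: [-0.6, 0.5, -1.2]
grip_width: 0.461
grip_force: 4.0
grasp, mid, base if hanging [[255.5571 189.2684]
 [257.6924 209.1954]
 [259.4539 225.4227]]
green label (263, 219, 16, 12) ((271.0000305175781, 225.50001525878906), (8.049844741821289, 13.86362075805664), 63.43495178222656)
```

View pics/s4c.png

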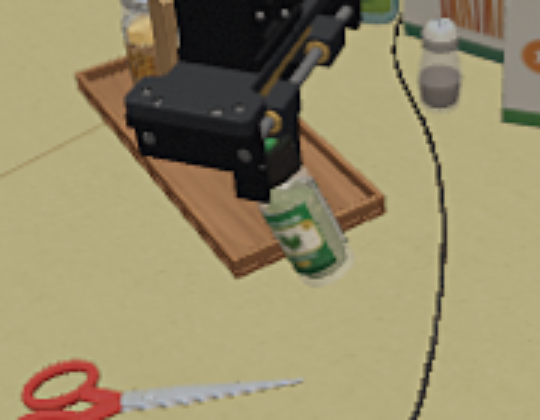

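The jar hangs lid up but still leans by about 25–30°, with its base near crop (325,270). I'll drop to 3 N and shake gently so it swings down.

```bash
cat >> h.py <<'E'
def tilt(tag,off=(0,0,.019)):
    st=ctrl.get_state(); im=ctrl.get_image("scene"); cv2.imwrite(f"pics/{tag}.png",im[:,:,::-1]); c=cam("scene")
    A=R.from_rotvec(st["tool_rot"]).as_matrix(); g=st["position"]+off; n=A[:,1]; a=np.cross([0,0,1],n); 
    rv=cv2.Rodrigues(c["A"].T)[0]; q=cv2.projectPoints(g-[0,0,.06],rv,-c["A"].T@c["o"],c["K"],c["d"])[0].ravel().astype(int)
    gr=blob(im,(40,80,0),(90,255,255),(q[0]-35,q[1]-20,q[0]+45,q[1]+40)); M=cv2.moments(gr); p=[M["m10"]/M["m00"],M["m01"]/M["m00"]]
    v=rays(c,[p])[0]; X=c["o"]+v*((g-c["o"])@n/(v@n)); print("label px",np.round(p,1),"lean deg",np.degrees(np.arctan2((X-g)@a,g[2]-X[2])).round(1),"dist",np.linalg.norm(X-g).round(4)); return im
E
python3 -c "
from h import *
tilt('x1')"
python3 inch.py '0 0 0 0 0.3;0 0 -0.02 0 0.3;0 0 -0.04 0 0.3;0 0 -0.01 0 0.3;0 0 0.02 0 0.3;0 0 -0.02 0 0.3;0 0 -0.05 0 0.3;0 0 -0.01 0 0.3;0 0 0.02 0 0.3;0 0 -0.02 0 0.3;0 0 -0.05 0 0.3;0 0 -0.01 0 0.3;0 0 0 0 0.3;0 0 0 0 0.3' 3
python3 -c "
from h import *
tilt('x2')"
```

```text
label px [272.6 226. ] lean deg -18.7 dist 0.0929
time: 19.5
position: [0.4623, 0.0337, 0.1445]
tool_rot: [-1.664, -2.661, 0.007]
ft_force: [-0.8, 0.4, -0.7]
grip_width: 0.462
grip_force: 3.0
label px [260.4 233.3] lean deg -0.8 dist 0.113
```

```bash
python3 - <<'E'
from h import *
im=cv2.imread("pics/x2.png"); h=cv2.cvtColor(im,cv2.COLOR_BGR2HSV)
c=cam("scene"); rv=cv2.Rodrigues(c["A"].T)[0]; g=ctrl.get_state()["position"]+[0,0,.019]
q=cv2.projectPoints(np.array([g,g-[0,0,.05],g-[0,0,.094]]),rv,-c["A"].T@c["o"],c["K"],c["d"])[0].reshape(-1,2); print(q.round(1).tolist())
for y in range(184,256,3): print(y,"".join("k" if V<70 else "G" if 40<=H<=90 and S>80 else "T" if H<18 and S>95 else "." if 22<H<28 and S>65 else "w" for H,S,V in h[y,225:300].tolist()))
E
```

```text
[[255.5, 189.4], [257.6, 209.3], [259.4, 225.6]]
184 kkkkkkkkkkkkkkkkkkkkkkkkkkkkkwwwwwkkkkkkkTTTTTTTTw.........................
187 kkkkkkkkkkkkkkkkkkkkkkkkkkkkkTkkkkkkkkkkkTTTTTTTTTTTw......................
190 kkkkkkkkkkkkkkkkkkkkkkkkkkkkkkkkkkkkkkkkkkTTTTTTTTTTTTTw...................
193 kkkkkkkkkkkkkkkkkkkkkkkkkkkkkkGGGGGGGkkkTTTTTTTTTTTTTTTTTTT................
196 TTTTTTTTTTTTkkkkkkkkkkkkkkkkkkkGGGGGGkkkkTTTTTTTTTTTTTTTTTTTTTw............
199 TTTTTTTTTTTTTTTTTTTkkkkkkkkkkkkkkkkkkkkkkkTTTTTTTTTTTTTTTTTTTTTTTw.........
202 TTTTTTTTTTTTTTTTTTTTkkkkkkkkkkkkkkkkkkkkkkTTTTTTTTTTTTTTTTTTTTTTTTTTw......
205 TTTTTTTTTTTTTTTTTTTTkkkkkkkkkkkkkkkkkkkkkkTTTTTTTTTTTTTTTTTTTTTTTTTTTT.....
208 .TTTTTTTTTTTTTTTTTTTTTTwkkkkkkkkkkkkkkkwwwwTTTTTTTTTTTTTTTTTTTTTTTTTTTw....
211 ...wTTTTTTTTTTTTTTTTTTTwwwwwwwwwwwwwwwwwwwwTTTTTTTTTTTTTTTTTTTTTTTTw.......
214 ......wTTTTTTTTTTTTTTTTwwwwwwwwwwwwwwwwwwwwTTTTTTTTTTTTTTTTTw..............
217 .........TTTTTTTTTTTTTTwkGGwwwwwwwwwwGGGGwwwTTTTTTTTTw.....................
220 ...........TTTTTTTTTTTTTwGwwwwwwwwwwwwGGGwwwTTww...........................
223 .......
[... 168 characters left out ...]
....TTTTTTkw.wwwwwwwwwwwwGkww...............................
232 ..........................kkGGwwwwwwwGGkkGwww..............................
235 ...........................wkkkkkkkkkkkkkwww...............................
238 ...........................wwwwwwwwwwwwwwww................................
241 ....................................w......................................
244 ...........................................................................
247 ...........................................................................
250 ...........................................................................
253 ...........................................................................
```

Reading the mask, the jar now hangs upright: its centre runs from (258,211) to (260,238) and the projected vertical agrees. It has slid some way down between the pads, so I'll grip firmly, carry it gently and find the floor by force.

```bash
python3 inch.py '0 0 0 0 0.3;0 0 0 0 0.3;0 0 -0.01 0 0.3;0 0 -0.02 0 0.3;0 0 -0.03 0 0.3;0 0 -0.04 0 0.3;0 0 -0.05 0 0.3;0 0 -0.05 0 0.3' 20
python3 -c "
from h import *
go((.5643,.1816,.195),-12.5)"
```

```text
time: 20.35
position: [0.4656, 0.0344, 0.1983]
tool_rot: [1.665, 2.662, 0.004]
ft_force: [0.5, -0.3, -2.3]
grip_width: 0.454
grip_force: 20.0
tool delta [0.0891 0.1532 0.0038] turn 0.671 alt -2.47 rows 6 z tilt [ 0.0029  0.0013 -1.    ]
```

```bash
python3 inch.py '0.005 0.009 0 0.04 0.3;0.015 0.025 0 0.1 0.3;0.025 0.043 0 0.18 0.3;0.035 0.06 0 0.26 0.3;0.045 0.077 0 0.34 0.3;0.055 0.094 0 0.42 0.3;0.065 0.111 0 0.5 0.3;0.075 0.128 0 0.58 0.3;0.083 0.142 0 0.64 0.3;0.089 0.153 0 0.67 0.3;0.089 0.153 0 0.67 0.3;0.089 0.153 0 0.67 0.3'
python3 - <<'E'
from h import *
go((.5643,.1816,.1),-12.5)
im=ctrl.get_image("scene"); T=ctrl.get_image("top"); cv2.imwrite("pics/s5.png",im[:,:,::-1]); cv2.imwrite("pics/t5.png",T[:,:,::-1])
h=cv2.cvtColor(im,cv2.COLOR_RGB2HSV)
c=cam("scene"); rv=cv2.Rodrigues(c["A"].T)[0]; g=ctrl.get_state()["position"]+[0,0,.019]
q=cv2.projectPoints(np.array([g,g-[0,0,.05],g-[0,0,.094],g-[0,0,.114]]),rv,-c["A"].T@c["o"],c["K"],c["d"])[0].reshape(-1,2); print(q.round(1).tolist())
X=int(q[1][0]);Y=int(q[0][1])
for y in range(Y,Y+60,3): print(y,X-25,"".join("k" if V<70 else "G" if 40<=H<=90 and S>60 else "T" if H<18 and S>95 else "." if 22<H<28 and S>65 else "w" for H,S,V in h[y,X-25:X+30].tolist()))
E
```

```text
time: 21.55
position: [0.5627, 0.1807, 0.196]
tool_rot: [2.448, 1.969, -0.003]
ft_force: [-0.0, -1.1, -1.3]
grip_width: 0.454
grip_force: 20.0
tool delta [0.0014 0.0015 0.096 ] turn 0.002 alt -3.139 rows 3 z tilt [-0.0011 -0.0013 -1.    ]
[[243.5, 125.2], [245.7, 144.9], [247.6, 161.1], [248.4, 168.1]]
125 220 k.kk...kkkkkkkkkkk.wwwkww.....kkkkkkkkkkk..............
128 220 wwwwww...kkkkkkkk.kkkGGGGGGkkkkkkkkkkk.................
131 220 wwwwwwwwwwTkkkkkkkkGGGGGGGGGGkkkkkkkk..................
134 220 wwwwwwwTTTTkkkkkkkkkkkkkkkkkkkkkkk.....................
137 220 TTwwwwwwwwwwTTkkkkkkkkkkkkkkkkkkkk.....................
140 220 TTTTTTTTTTTTTTTTTkkkkkkkkkkkkkkkk......................
143 220 TTTTTTTTTTTTTTTTTwwwwwwwwwwwwwwwww.....................
146 220 TTTTTTTTTwTwwwwwwwwwwwwwwwwwwwwwwww....................
149 220 TTTTTTwwwwwwwwwwwGGwwwwwwwwwwwwwwwk....................
152 220 TTTTTTwwwwwwwwwwwwGGwGGGGGGGwwwwwww....................
155 220 TTTTTTwwwwwwwwTTTTwwwww..wGGwwwwwwww...................
158 220 TTTTTTTwwwwTTTTTTTwkkwwwww.wwwwwwwww...................
161 220 TTTTTTTwwwwTTTTTTT.w.wwwwwwwGwwwwwwk...................
164 220 TTTTTTTwwwwwwwwwwwww.GwwGkkkGwwwwwwkw..................
167 220 TTTTTTTTwwwwwwwwwwwwkkkkkkkkGwwwwwww...................
170 220 wTTTTTTTwwwwwwwwwwwTwwwwwwwwwwwwwwwwTTT................
173 220 wwTTTTTTTTTTTTTTTTTTTTTwwwwwwwwTTTTTTTTTTTw............
176 220 TTwTTTTTTTTTTTTTTTTTTTTTTTTTTTTTTTTTTTTTTTTTTw.........
179 220 TTTTTTTTTTTTTTTTTTTTTTTTTTTTTTTTTTTTTTTTTTTTTTTTw......
182 220 TTTTTTTTTTTTTTTTTTTTTTTTTTTTTTTTTTTTTTTTTTTTTTTTTTTT...
```

The jar is upright and over the tray, with its axis from (245,143) to (247,170). I'll lower it to contact.

```bash
python3 inch.py '0.001 0.0015 0.025 0 0.3;0.001 0.0015 0.05 0 0.3;0.001 0.0015 0.07 0 0.3;0.001 0.0015 0.08 0 0.3;0.001 0.0015 0.08 0 0.3;0.001 0.0015 0.08 0 0.3'
```

```text
time: 22.25
position: [0.5653, 0.1817, 0.1175]
tool_rot: [2.449, 1.967, 0.002]
ft_force: [0.7, 0.6, -0.1]
grip_width: 0.455
grip_force: 20.0
```

```bash
python3 inch.py '0 0 0.002 0 0.3;0 0 0.004 0 0.3;0 0 0.006 0 0.3;0 0 0.006 0 0.3'
```

```text
time: 22.65
position: [0.5647, 0.1819, 0.1105]
tool_rot: [-2.449, -1.968, 0.0]
ft_force: [0.5, 0.4, -0.4]
grip_width: 0.456
grip_force: 20.0
```

```bash
python3 inch.py '0 0 0.002 0 0.3;0 0 0.004 0 0.3;0 0 0.004 0 0.3'
```

```text
time: 22.95
position: [0.5646, 0.1818, 0.1062]
tool_rot: [-2.449, -1.968, 0.001]
ft_force: [0.4, 0.1, -1.4]
grip_width: 0.455
grip_force: 20.0
```

```bash
python3 inch.py '0 0 0.002 0 0.3;0 0 0.004 0 0.3;0 0 0.004 0 0.3'
```

```text
time: 23.25
position: [0.5652, 0.1819, 0.1035]
tool_rot: [-2.449, -1.968, -0.001]
ft_force: [-1.3, -0.5, 5.7]
grip_width: 0.454
grip_force: 20.0
```

```bash
python3 inch.py '0 0 0.002 0 0.3;0 0 0.004 0 0.3;0 0 0.004 0 0.3'
```

```text
time: 23.55
position: [0.5672, 0.1826, 0.1031]
tool_rot: [-2.449, -1.968, -0.009]
ft_force: [-5.0, -1.3, 20.9]
grip_width: 0.452
grip_force: 20.3
```

Contact. I'll ease off, loosen the grip and let go slowly.

```bash
python3 inch.py '0 0 -0.003 0 0.3;0 0 -0.004 0 0.3;0 0 -0.004 0 0.3;0 0 -0.003 0 0.3' 4
python3 inch.py '0 0 0 0 0.55;0 0 0 0 0.65;0 0 0 0 0.8;0 0 0 0 0.8;0 0 -0.03 0 0.8;0 0 -0.07 0 0.8;0 0 -0.11 0 0.8;0 0 -0.15 0 0.8;0 0 -0.15 0 0.8'
python3 - <<'E'
from h import *
im=ctrl.get_image("scene"); T=ctrl.get_image("top"); cv2.imwrite("pics/s6.png",im[:,:,::-1]); cv2.imwrite("pics/t6.png",T[:,:,::-1])
h=cv2.cvtColor(im,cv2.COLOR_RGB2HSV)
c=cam("scene"); rv=cv2.Rodrigues(c["A"].T)[0]
q=cv2.projectPoints(np.array([[.565,.182,.006],[.565,.182,.111]]),rv,-c["A"].T@c["o"],c["K"],c["d"])[0].reshape(-1,2); print(q.round(1).tolist())
for y in range(140,215,3): print(y,"".join("k" if V<70 else "G" if 40<=H<=90 and S>60 else "T" if H<18 and S>95 else "." if 22<H<28 and S>65 else "w" for H,S,V in h[y,215:280].tolist()))
l=blob(im,(0,0,0),(180,255,70),(225,140,280,200)); print("lid",cv2.boundingRect(l))
E
```

```text
time: 23.95
position: [0.565, 0.1819, 0.102]
tool_rot: [-2.449, -1.968, -0.001]
ft_force: [-0.8, -0.8, 5.5]
grip_width: 0.464
grip_force: 4.1
time: 24.85
position: [0.568, 0.1824, 0.2577]
tool_rot: [2.447, 1.966, 0.016]
ft_force: [0.0, -0.7, 0.2]
grip_width: 0.802
grip_force: 0.0
[[252.1, 198.6], [248.2, 164.1]]
140 wwTTTTTTTTTTTTTTTTTTTTTTTTTTw..................................wG
143 wwTTTTTTTTTTTTTTTTTTTTTwTwwTw...................................w
146 wwwTTTTTTTTTTTwwwwwwwwwwwwwTTw...................................
149 wwwTTTTTTTTwwwwwwwwwwwwwwwwwTw...................................
152 wwwwTTTTTTTwwwwwwwwwwwwwwwwwTT...................................
155 TTTTTTTTTTTwwwwwwwwTTTTTTwwwTT...................................
158 wTTTTTTTTTTTwwwwTTTTTTTTTwwwwTw..................................
161 TTTTTTTTTTTTwwwwTTTTTTTwwwwwwTTTTw...............................
164 TTTTTTTTTTTTwwwwwwwwwwwwwwkkGGGGGGGGGkkk.........................
167 TTTTTTTTTTTTTwwwwwwwwwwwwkkkkGGGGGGGGkkkk........................
170 TwwwwwTTTTTTTwwwwwwwwwwwTkkkkkkkkkkkkkkkkkTT.....................
173 wwwwwwwTTTTT
[... 286 characters left out ...]
TTTTTTTTTGGGGGGGkGwwwwwwwTTTTTTTTTTTTTTTTTw....
188 TTTTTTTTTTTTTTTTTTTTTTTTTTT.www..wGGwwwwwwwwTTTTTTTTTTTTTTTTTTTw.
191 TTTTTTTTTTTTTTTTTTTTTTTTTTTTGkwwwwwwwwwwwwwkTTTTTTTTTTTTTTTTTTTTT
194 TkTTTTTTTTTTTTTTTTTTTTTTTTTT.w.wwwwwwwwwwwwkTTTTTTTTTTTTTTTTTTTTT
197 ..TTTTTTTTTTTTTTTTTTTTTTTTTTTkGkkkkkGwwwwwwwTTTTTTTTTTTTTTTTTTTTT
200 ....wTTTTTTTTTTTTTTTTTTTTTTTTwwwkkkkkwwwwwwwTTTTTTTTTTTTTTTTTTTTT
203 .......TTTTTTTTTTTTTTTTTTTTTTTTTwwwwwwwwwTTTTTTTTTTTTTTTTTTTTTTTT
206 .........wTTTTTTTTTTTTTTTTTTTTTTTTTTTTTTTTTTTTTTTTTTTTTTTTTTTTTTT
209 ............TkTTTTTTTTTTTTTTTTTTTTTTTTTTTTTTTTTTTTTTTTTTTTTTTTTTT
212 ..............wTTTTTTTTTTTTTTTTTTTTTTTTTTTTTTTTTTTTTTTTTTTTTTTTTT
lid (240, 162, 18, 16)
```

```bash
python3 - <<'E'
from h import *
im=ctrl.get_image("scene"); a=cv2.imread("pics/scene0.png")[:,:,::-1]; s3=cv2.imread("pics/s3.png")[:,:,::-1]
d=lambda A,B,r: float(np.abs(A[r[1]:r[3],r[0]:r[2]].astype(int)-B[r[1]:r[3],r[0]:r[2]].astype(int)).mean().round(2))
print("mug",d(im,a,(355,155,395,205)),"honey visible left part",d(im,a,(205,128,215,165)),"carton vs release",d(im,s3,(214,128,252,190)),"scissors",d(im,a,(168,255,270,295)))
E
```

```text
mug 1.18 honey visible left part 1.36 carton vs release 9.63 scissors 1.35
```

```bash
python3 - <<'E'
from h import *
im=ctrl.get_image("scene"); s3=cv2.imread("pics/s3.png")[:,:,::-1]
D=np.abs(im.astype(int)-s3).mean(2)
print("carton left",D[130:188,212:238].mean(),"carton upper",D[128:160,214:248].mean())
E
```

```text
carton left 3.334659593280283 carton upper 4.694546568627451
```

```bash
python3 -c "
from bench import ctrl
print(ctrl.close_job())"
```

```text
the job is handed in; nothing more can be done
None
```

I handed the job in at about 25 s of the 72 s: the carton stands upright on a short end with a broad face to the honey jar, and the spice jar stands lid up further along the tray. Honey jar and mug look unmoved. On the first try at the spice jar a finger pressed on the scissors (about 36 N at the wrist), so I backed off and regrasped with the fingers partly closed.

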